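Load a vibratory parts cleaner, dial it in and latch its gate

ROBOT

A 6-joint arm with a two-finger parallel gripper is mounted at the origin on a cart in front of the work surface, level with it; the furniture and walls round the work are solid. World frame = base frame: x ahead of the robot, y to its left, z up, the work surface at z = 0. Lengths are in m, angles in rad, forces in N, time in s.
With the tool pointing down it reaches from about 0.35 to 0.975 m from the base axis. Payload 4.9 kg.
Tool frame: the origin (TCP) lies at the very end of the fingers, on their centre line; the grasp point (between the pads) lies 19 mm behind it; z points along the fingers, y is the line along which they close (so a half turn about z gives the same grasp; the last joint's range is limited). The gripper opens to 85 mm and grips with 20 to 120 N. Pads are 22 mm wide; open, the fingers measure 114 mm over their backs; the gripper's body (76 mm by 85 mm) begins 54 mm behind the grasp point. The pads swing forward as they close: fully open they stand 13 mm farther back than shut.
Start: joints at [-1.228, 0.053, 1.613, -0, 1.476, -0.119], TCP at [0.278, -0.56, 0.231] pointing down, gripper open.
Joint ranges: [-3.01, 3.01], [-1.01, 2.22], [0.06, 2.58], [-1.02, 4.17], [0.09, 2.62], [-3.14, 3.14]. Speed limits (rad/s): [2.57, 2.57, 3.14, 3.14, 3.14, 3.14].

INTERFACE

Orientations are given as a unit quaternion [w, x, y, z].
In Python, from plant import manip, vision, order gives the robot as it stands.
- The arm moves only by the tool play_rows, never from a script. Its argument "steps" is a list that holds one entry, the list of rows, each a list of 6 numbers: the shift along the tool's x, y, z in mm, then the turn, a rotation vector about the tool's x, y, z in degrees. A call has 1 to 12 rows; each row is the pose to reach, as a shift and turn from the pose commanded when the call began, along the tool's axes at that moment; what a row does not reach only later rows make up. A row lasts 1/12 s, in which the tool goes at most 41.7 mm and 7.16 degrees, less where a joint would pass 70% of its speed; a pose out of reach is approached as far as the arm can. A call with a gripper value outside its range is refused whole. "claw" is the gripper's target within -1 to 1 (fully open at 1, half-way at 0, shut at -1), set as the call begins (left out, the last holds). The fingers move at their own pace and stop on an object; the grip force is fixed at half the most. Time passes only in rows, so rows that repeat a pose let the fingers close. It gives the time, the measured TCP pose, the force, the opening and the grip force at its end, in the units of the state.
- manip.state(): the state, without advancing time (a new reading comes with each control period).
- vision.grab_frame(name): name is "side" or "top" or "wrist"; returns (picture, depth): 480x640x3 uint8, blue, green, red; 480x640 float32, m along the optical axis (not along the pixel's ray), 0 where there is no reading.
- vision.camera_info(name): a dict with "K" (3x3 intrinsics, pixels), "k1" (the pictures are not rectified: a ray, as slopes to the right and down, at radius r is drawn at 1 + k1 r^2 times it, then the intrinsics apply), "eye" and "orientation" of the camera in the world; the wrist camera has in their place "T_tool_cam" (4x4, takes a point from camera to tool coordinates, whose origin is the TCP and whose axes are the flange's). Camera axes: x right, y down, z forward; pixel columns grow to the right and rows downward; lengths in m; the calibration is good to about 2 mm. A picture is of the moment at which its call begins: read the wrist's pose just before it. camera_info takes no time and is no camera call.
- order.job_done(): hands the job in; it is judged then, once.
The state is a dict: "time": time; "joint_pos": joint angles; "joint_vel": joint speeds; "joint_efforts": joint torques, N m; "tool_pos": TCP position; "tool_rot": TCP orientation; "contact_force": force on the tool from outside, world axes, zero at the start; "ft_torque": the same for the moment, N m; "gripper_width": opening from 0.0 (shut) to 1.0 (fully open); "grasp_force": force on a finger pad.
Only numpy, scipy, OpenCV 4.12 (cv2) and the standard library are available. Lean on these libraries where they do the work, as an engineer would, in place of code of your own. Each camera call takes 0.05 s, during which the arm holds its last target. There are 200 camera calls.

TASK

Get the parts cleaner ready to run: lay every loose steel beater bar flat on the rubber floor of its tray, none on top of another, and take any wooden wedge that has been left in the tray out and lay it on the worktop; roll the console's thumbwheel until the pointer stands level with the set-point tab. Only when all that is done, push the side gate shut until its sprung tongue snaps in behind the strike, because latching it arms the drive. Leave the other things on the worktop where they are.

Things in the scene. Friction and masses are not known exactly. Their poses are not given: they have to be found in the camera images.
- cleaner: Parts cleaner, fixed: open-topped tray with a console on the robot's side. Origin: on the worktop under the tray's middle; z up, x from the console across the tray (away from the robot), y along the tray to the left; the gate is its +y side. Tray inside 130 (x) x 240 mm (y), rubber floor at z = 30 mm, fences 5 mm thick to z = 76 mm. Console x -125 to -70, y -75 to 75, top z = 55 mm.
- tray_floor (a point): Middle of the tray's floor (top of the rubber, 30 mm above the worktop); axes as cleaner.
- gate_hinge (a point): Point on the gate's vertical hinge axis, 54 mm above the worktop; x = 58, y = 126 mm in cleaner.
- gate_pad (a point): Middle of the black rubber push pad (34 mm long, 28 mm high) on the gate's outer face, 80 mm from the hinge axis, 7 mm outside the gate's middle plane, 54 mm above the worktop. It swings with the gate; pushed square to the gate, towards the tray, it shuts the gate.
- strike (a point): Middle of the strike: a vertical steel pin 5 mm thick between two ears (10 mm farther out than the gate's outer face, tops 76 mm above the worktop) on a post, at x = -55, y = 133.5 mm in cleaner, just past the free end of the shut gate.
- gate (a joint): Gate angle, rad: 0 = shut (it then lies from the hinge 108 mm towards -x of the cleaner), grows as it swings outward to +y, up to 1.2; can be pushed on to -0.018. 8 mm thick, z = 34 to 74 mm; stays where left. From about 0.10 the tongue rides on the strike pin, the push at the pad rises to 10 N, and at about 0.01 it snaps in and holds; let go sooner, the gate springs back a little.
- tongue (a joint): How far the sprung tongue is pressed into the gate's free end, m: 0 = fully out (8 mm), 0.0075 = fully in. Spring 3 N at 0, 4.4 N where it passes the pin. Latched: gate at about 0 and tongue out.
- mill_panel (a point): Lower left corner of the big mill's upright front panel (fixed): the panel runs from here to the right (-y) and up 0.7 m; the mill fills the space behind it. Keep the arm clear of it.
- case_top (a point): Middle of the top of the fixed blue and grey parts case, 85 mm (x) by 112 mm (y), 42 mm high.
- vice_top (a point): Above the middle of the fixed green machine vice, 56 mm (x) by 125 mm (y), 45 mm high.
- wheel_top (a point): Top of the thumbwheel's rim (fixed point, 62 mm above the worktop; axes as cleaner): a black ribbed wheel 43 mm across and 12 mm wide, sunk in a slot of the console; only 7 mm of the rim, about 32 mm long, stands out. Its axle lies along the cleaner's x, 22 mm below this point.
- wheel (a joint): Thumbwheel angle in rad, 0 to 4.5; grows as the exposed rim is rolled towards +y of cleaner; turns with about 0.02 Nm of friction (1 N at the rim) and stays where it is left. Each rad moves the pointer 9 mm towards +y.
- pointer_tip (a point): Tip of the white pointer (3 mm wide) on the console's black scale strip behind the wheel; it slides along y of cleaner, geared to the wheel, 0 to 40 mm. Not to be pushed itself.
- tab_tip (a point): Tip of the brass set-point tab (4 mm wide) on the far side of the same scale strip, facing the pointer; somewhere along the scale, it does not move. The pointer is right when both tips have the same y in cleaner.
- bar_1: Steel beater bar, 26 x 75 x 12 mm, about 0.2 kg, bright scuffed metal; 3 or 4 such bars lie on the worktop (one may lie on the blue and grey parts case, 42 mm high), the rest are absent. Origin in the middle of its underside; long axis (75 mm) y, width (26 mm) x, z up. All bars are alike; either face may be up.
- bar_2: Steel beater bar, 26 x 75 x 12 mm, about 0.2 kg, bright scuffed metal; 3 or 4 such bars lie on the worktop (one may lie on the blue and grey parts case, 42 mm high), the rest are absent. Origin in the middle of its underside; long axis (75 mm) y, width (26 mm) x, z up. All bars are alike; either face may be up.
- bar_3: Steel beater bar, 26 x 75 x 12 mm, about 0.2 kg, bright scuffed metal; 3 or 4 such bars lie on the worktop (one may lie on the blue and grey parts case, 42 mm high), the rest are absent. Origin in the middle of its underside; long axis (75 mm) y, width (26 mm) x, z up. All bars are alike; either face may be up.
- bar_4: Steel beater bar, 26 x 75 x 12 mm, about 0.2 kg, bright scuffed metal; 3 or 4 such bars lie on the worktop (one may lie on the blue and grey parts case, 42 mm high), the rest are absent. Origin in the middle of its underside; long axis (75 mm) y, width (26 mm) x, z up. All bars are alike; either face may be up.
- wedge: Wooden wedge 18 x 89 x 14 mm, 0.03 kg, lying in the tray at the start, or absent. Origin in the middle of its underside, long axis y, z up; 18 mm wide with parallel sides, thinner towards one end.
- knob: Black star knob, 48 mm across, 50 mm high with its stud up; loose bystander, to be left alone. Origin under its middle.
- bolt: Hex bolt standing on its head, 15 mm wide, 44 mm high; in some starts absent; loose bystander, to be left alone. Origin under its middle.
- spanner: Combination spanner, 162 mm long, at the front edge; loose bystander, to be left alone. Origin under its middle.
- driver: Screwdriver, 190 mm long, lying at the right; loose bystander, to be left alone. Origin under its middle.

How it is judged:
By the outcome, as a careful person would: the job done as asked, in the order asked, and still so for the second after the job is handed in, with the robot touching nothing.
Of bar_1, bar_2, bar_3, bar_4 only 3 to 4 are there at a start; the rules pass over those that are not, and their reading is None.
Of wedge, bolt only 1 to 1 are there at a start; the rules pass over those that are not, and their reading is None.
At some moment in a run one of bar_3, bar_4 may be knocked a few centimetres aside while the robot is not near it.
Once in a run the grip may slacken for a moment while it holds something.
It also fails if it takes over 208 s, if anything falls off the work surface, if the arm or the gripper's body presses on something with over 40 N, if the wrist force passes 120 N, or if a joint passes its speed limit or range.

## Working session

There is one attempt and no reset: what is moved stays moved. The work goes in short steps, Python scripts to look and compute and a tool call to move; the robot and the scene stay as the last step left them, time stands still between calls to the robot, and variables do not carry over. Pictures are saved under pics/ and viewed, at most 14 in all, crops included, and the job is handed in when it is done.

Besides the shell and the picture viewer there is one more tool, called after "Emit:" as name([rows], argument=value, ...), one row to a line, values as JSON. play_rows: Moves the arm, as the interface text tells. Its arguments: {"type":"object","properties":{"steps":{"type":"array"},"claw":{"type":"number"}},"required":["steps"]}

```bash
ls; mkdir -p pics; cat > h.py <<'E'
import numpy as np, cv2
from scipy.spatial.transform import Rotation as R
from plant import manip, vision, order
def q2R(q): return R.from_quat([q[1],q[2],q[3],q[0]]).as_matrix()
def campose(n,st=None):
    c=vision.camera_info(n)
    if n=="wrist":
        st=st or manip.state()
        T=np.array(c["T_tool_cam"]); Rt=q2R(st["tool_rot"])
        return c,Rt@T[:3,:3],Rt@T[:3,3]+np.array(st["tool_pos"])
    o=np.array(c["orientation"],float)
    return c,(q2R(o) if o.size==4 else o),np.array(c["eye"])
def grab(n,tag):
    st=manip.state(); im,d=vision.grab_frame(n)
    c,Rm,e=campose(n,st); cv2.imwrite(f"pics/{tag}.png",im)
    np.savez(f"{tag}.npz",im=im,d=d,K=c["K"],k1=c["k1"],R=Rm,e=e)
    return im,d
def load(tag): return np.load(f"{tag}.npz")
def rays(f,uv):
    K=f["K"];k=float(f["k1"]);uv=np.atleast_2d(np.array(uv,float))
    xy=(uv-[K[0,2],K[1,2]])/[K[0,0],K[1,1]]; p=xy.copy()
    for _ in range(20): p=xy/(1+k*(p**2).sum(1,keepdims=True))
    return np.c_[p,np.ones(len(p))]
def onz(f,uv,z):
    r=rays(f,uv)@f["R"].T; return f["e"]+r*((z-f["e"][2])/r[:,2:3])
def pd(f,uv):
    uv=np.atleast_2d(uv); d=np.array([f["d"][int(round(v)),int(round(u))] for u,v in uv])
    return f["e"]+(rays(f,uv)*d[:,None])@f["R"].T
def proj(f,P):
    P=(np.atleast_2d(P)-f["e"])@f["R"]; p=P[:,:2]/P[:,2:]; p=p*(1+float(f["k1"])*(p**2).sum(1,keepdims=True))
    return p*[f["K"][0,0],f["K"][1,1]]+[f["K"][0,2],f["K"][1,2]]
def cloud(f):
    vv,uu=np.mgrid[0:480,0:640]; uv=np.c_[uu.ravel(),vv.ravel()]
    return (f["e"]+(rays(f,uv)*f["d"].reshape(-1,1))@f["R"].T).reshape(480,640,3)
E
python3 - <<'E'
from h import *
for n in ["top","side","wrist"]:
    grab(n,n+"0"); f=load(n+"0"); print(n,f["e"],f["K"][0,0],f["k1"],f["R"][:,2])
print(vision.camera_info("wrist")["T_tool_cam"]); s=manip.state(); print(s)
E
```

```text
pics
top [ 0.3920351  -0.11427274  1.07563946] 471.73224347003116 -0.12010380548836383 [ 0.17765831  0.00846312 -0.98405584]
side [0.20005406 0.54402473 0.70806873] 445.8303543723621 -0.0498290159255101 [ 0.38072696 -0.67348488 -0.63361273]
wrist [ 0.35219547 -0.52246678  0.37248306] 341.4712783572527 0.010363694027747413 [-0.28961462 -0.14280899 -0.94642959]
[[ 6.79001611e-04 -9.46364873e-01 -3.23099158e-01  8.24967530e-02]
 [ 9.99999693e-01  5.16359134e-04  5.89098583e-04 -2.74047556e-05]
 [-3.90667005e-04 -3.23099459e-01  9.46364933e-01 -1.42288902e-01]
 [ 0.00000000e+00  0.00000000e+00  0.00000000e+00  1.00000000e+00]]
{'time': 0.15, 'joint_pos': array([-1.22797400e+00,  5.32147940e-02,  1.61396324e+00,  2.66831364e-07,
        1.47603160e+00, -1.18971884e-01]), 'joint_vel': array([-0.00158316, -0.00158288, -0.00411344,  0.00250232, -0.00047141,
        0.00137787]), 'joint_efforts': array([ 4.72157244e-04, -3.94241309e+01, -3.70722163e+01, -9.45148531e-05,
        4.67677892e-03,  1.86365202e-05]), 'tool_pos': array([ 0.27832279, -0.55906285,  0.23034869]), 'tool_rot': array([-8.03444630e-04,  9.73461168e-01,  2.28850825e-01, -9.01694728e-05]), 'contact_force': array([-0.38804718, -0.27505413,  0.35646502]), 'ft_torque': array([ 0.02061348, -0.02672038, -0.03223383]), 'grasp_force': 0.0, 'gripper_width': 0.999151916102474}
```

View pics/top0.png

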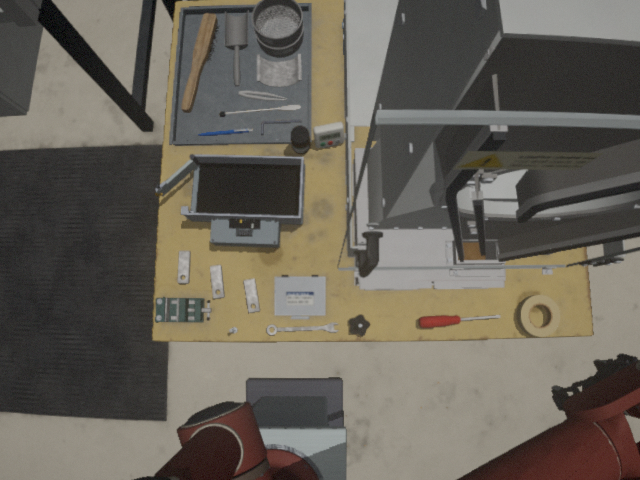

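View pics/side0.png

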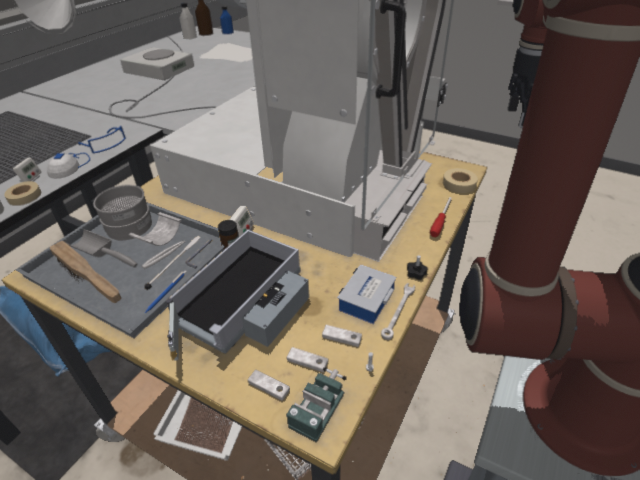

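The top view shows three bars, at (184,267), (217,282) and (251,296). The tray looks empty, the bolt stands at (232,330), and the gate is open with its free end at (163,189). Next I'll take enlarged crops.

```bash
python3 - <<'E'
from h import *
f=load("top0"); im=f["im"]
c=cv2.resize(im[150:345,150:350],None,fx=3,fy=3,interpolation=cv2.INTER_CUBIC); cv2.imwrite("pics/tc.png",c)
P=cloud(f)
# table fit near bars
print("table z",[np.round(P[v,u],4) for u,v in [(200,250),(300,250),(260,320),(230,262)]])
print("tray pix",[np.round(P[v,u],4) for u,v in [(230,185),(270,200),(215,190)]])
# bars by height in region
z=P[...,2]; m=((z>0.006)&(z<0.018)).astype(np.uint8); m[:, :150]=0; m[:245]=0; m[315:]=0; m[:,350:]=0
n,l,s,ce=cv2.connectedComponentsWithStats(m)
for i in range(1,n):
    if s[i,4]>60:
        q=P[l==i]; r=cv2.minAreaRect((q[:,:2]*1000).astype(np.float32)); print(s[i],ce[i],r,q[:,2].mean())
E
```

```text
table z [array([ 5.483e-01,  1.744e-01, -4.000e-04]), array([ 0.5473, -0.0588, -0.0009]), array([0.3879, 0.031 , 0.0019]), array([ 0.5203,  0.1034, -0.0027])]
tray pix [array([0.6952, 0.1022, 0.0306]), array([0.6579, 0.0083, 0.0332]), array([0.6833, 0.1366, 0.0316])]
[177 251  14  32 370] [183.58648649 266.19459459] ((508.35772705078125, 208.77052307128906), (27.67921257019043, 72.0174789428711), 89.07377624511719) 0.01304873069392128
[210 265  14  34 363] [216.48484848 280.70798898] ((475.1549987792969, 130.8845672607422), (74.9593505859375, 27.83142852783203), 7.67913293838501) 0.013130720834872548
[244 279  16  34 366] [251.43442623 294.82786885] ((443.2545471191406, 49.61157989501953), (73.64654541015625, 27.315523147583008), 10.743013381958008) 0.013229681892665442
[169 298   9  17 115] [172.93913043 306.4       ] ((418.34197998046875, 228.23080444335938), (37.02275466918945, 18.975231170654297), 3.474277973175049) 0.013745910231253527
[186 298  19  11  86] [194.46511628 302.26744186] ((425.31072998046875, 178.84275817871094), (22.640216827392578, 40.81526184082031), 0.29284268617630005) 0.013118990818078448
```

View pics/tc.png

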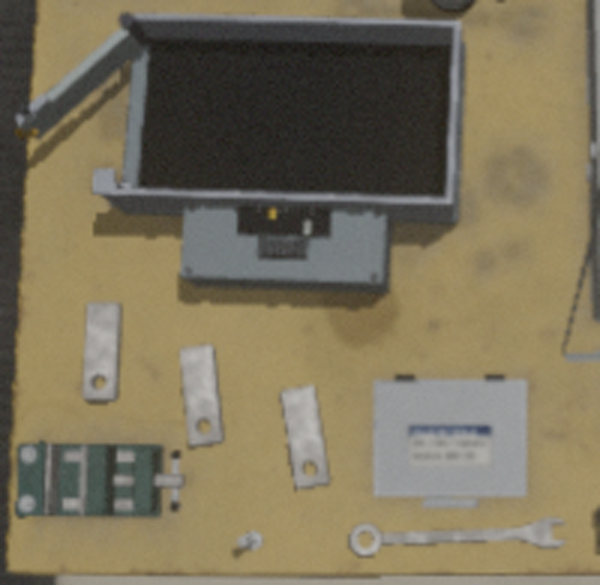

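The crop confirms three bars with a near-x long axis and an empty tray. The pointer (crop 307,226) is right of the brass tab (272,213), so the wheel must roll towards +y. I'll fit the cleaner pose and locate the mill.

```bash
python3 - <<'E'
from h import *
for n in ["top0","side0"]:
    f=load(n);P=cloud(f); z=P[...,2]
    ok=(f["d"]>0)&(P[...,0]>.5)&(P[...,0]<.85)&(P[...,1]>-.1)&(P[...,1]<.3)
    for lo,hi in [(.071,.080),(.05,.058),(.028,.034)]:
        m=(ok&(z>lo)&(z<hi)).astype(np.uint8); 
        if lo>.06: m=(m.astype(bool)).astype(np.uint8)
        k,l,s,ce=cv2.connectedComponentsWithStats(m)
        for i in range(1,k):
            if s[i,4]>100: print(n,lo,s[i],cv2.minAreaRect((P[l==i][:,:2]*1000).astype(np.float32)))
    ok=(f["d"]>0)&(z>.1)&(z<.5)&(P[...,0]>.3)&(P[...,0]<.9)&(P[...,1]<0.05)&(P[...,1]>-.5)
    q=P[ok]; 
    for y in np.arange(-.5,.05,.05):
        s=q[(q[:,1]>y)&(q[:,1]<y+.05)]
        if len(s): print("mill y",round(y,2),s[:,0].min().round(3),np.percentile(s[:,0],2).round(3),len(s))
f=load("top0")
def c(u,v): return (u/3+150-.33,v/3+150-.33)
L={"RT":(462,20),"RB":(459,197),"LT":(140,17),"LB":(118,192)}
for k,v in L.items(): print(k,(onz(f,[c(*v)],.076)*1000).round(1))
for k,v in {"ptr":(307,222),"tab":(272,214),"wheelL":(259,246),"wheelR":(306,246)}.items(): print(k,(onz(f,[c(*v)],.058)*1000).round(1))
for k,v in {"gfree":(20,122),"ghinge":(131,33)}.items(): print(k,(onz(f,[c(*v)],.074)*1000).round(1))
E
```

```text
top0 0.071 [291 125  19  19 280] ((799.763671875, -61.76411437988281), (43.52888870239258, 40.820892333984375), 1.2861334085464478)
top0 0.071 [155 154 149  38 477] ((737.2853393554688, 102.6324691772461), (68.3363037109375, 338.63763427734375), 11.682073593139648)
top0 0.071 [181 162 123  57 467] ((674.7021484375, 65.7697982788086), (265.92242431640625, 128.67108154296875), 87.78400421142578)
top0 0.05 [ 210  217   70   28 1297] ((583.1439819335938, 62.237213134765625), (151.85243225097656, 57.00822830200195), 87.77642059326172)
top0 0.028 [253 139  38   4 102] ((803.242919921875, 7.8626861572265625), (87.46508026123047, 8.737443923950195), 89.2784423828125)
top0 0.028 [ 191  162  110   54 4530] ((687.10986328125, 65.92535400390625), (249.39881896972656, 123.20219421386719), 87.82854461669922)
mill y -0.5 0.3 0.304 2373
mill y -0.45 0.451 0.454 1823
mill y -0.4 0.452 0.456 2520
mill y -0.35 0.452 0.457 2594
mill y -0.3 0.453 0.459 3764
mill y -0.25 0.45 0.46 5674
mill y -0.2 0.447 0.45 2509
mill y -0.15 0.488 0.488 61
side0 0.071 [218 220  19  13 185] ((797.713623046875, -57.4769973
[... 555 characters left out ...]
3047), (252.54518127441406, 102.6790771484375), 87.41856384277344)
side0 0.028 [213 294  90  55 203] ((575.4996337890625, 116.36552429199219), (203.9780731201172, 51.758949279785156), 63.68177795410156)
mill y -0.5 0.3 0.304 932
mill y -0.45 0.451 0.452 414
mill y -0.4 0.449 0.459 2360
mill y -0.35 0.449 0.459 2567
mill y -0.3 0.449 0.464 4405
mill y -0.25 0.449 0.51 15898
mill y -0.2 0.447 0.449 3970
mill y -0.15 0.487 0.487 746
RT [[746.7 -70.1  76. ]]
RB [[612.1 -68.3  76. ]]
LT [[752.4 172.1  76. ]]
LB [[617.9 181.8  76. ]]
ptr [[598.1  44.5  58. ]]
tab [[604.3  70.6  58. ]]
wheelL [[580.3  79.7  58. ]]
wheelR [[580.1  44.9  58. ]]
gfree [[672.5 260.   74. ]]
ghinge [[740.6 178.9  74. ]]
```

Emit:
play_rows([
  [[278, -374, 0, 0, 0, 26], [278, -374, 0, 0, 0, 26], [278, -374, 0, 0, 0, 26], [278, -374, 0, 0, 0, 26], [278, -374, 0, 0, 0, 26], [278, -374, 0, 0, 0, 26], [278, -374, 0, 0, 0, 26], [278, -374, 0, 0, 0, 26], [278, -374, 0, 0, 0, 26], [278, -374, 0, 0, 0, 26], [278, -374, 0, 0, 0, 26], [278, -374, 0, 0, 0, 26]],
], claw=0.3)

```text
time: 1.15
tool_pos: [0.361, -0.096, 0.2311]
tool_rot: [-0.001, 1.0, 0.007, 0.001]
contact_force: [0.0, 0.2, 0.2]
gripper_width: 0.653
grasp_force: 0.0
```

Emit:
play_rows([
  [[90, -230, 0, 0, 0, 0], [90, -230, 0, 0, 0, 0], [90, -230, 0, 0, 0, 0], [90, -230, 0, 0, 0, 0], [90, -230, 0, 0, 0, 0], [90, -230, 0, 0, 0, 0], [90, -230, 0, 0, 0, 0], [90, -230, 0, 0, 0, 0], [90, -230, 0, 0, 0, 0], [90, -230, 0, 0, 0, 0]],
])

```text
time: 1.98
tool_pos: [0.4487, 0.1287, 0.2311]
tool_rot: [0.0, 1.0, 0.003, -0.0]
contact_force: [0.3, -0.3, 0.8]
gripper_width: 0.652
grasp_force: 0.0
```

```bash
cat >> h.py <<'E'
def bars(tag,zlo=.006,zhi=.018,box=(.38,.58,-.05,.28)):
    f=load(tag);P=cloud(f);z=P[...,2];x=P[...,0];y=P[...,1]
    m=((f["d"]>0)&(z>zlo)&(z<zhi)&(x>box[0])&(x<box[1])&(y>box[2])&(y<box[3])).astype(np.uint8)
    n,l,s,ce=cv2.connectedComponentsWithStats(m)
    for i in range(1,n):
        if s[i,4]>250:
            q=P[l==i]; r=cv2.minAreaRect((q[:,:2]*1000).astype(np.float32)); print(s[i,4],np.round(ce[i]),np.round(r[0],1),np.round(r[1],1),round(r[2],1),q[:,2].mean().round(4))
E
python3 - <<'E'
from h import *
grab("wrist","w1"); bars("w1")
s=manip.state(); print(s["time"],s["tool_pos"],q2R(s["tool_rot"]).round(4),s["gripper_width"],s["joint_pos"])
E
```

```text
1841 [243. 143.] [507.7 209.1] [26.1 74.7] 89.4 0.0113
1644 [319. 176.] [474.4 130.9] [74.5 26. ] 7.4 0.0114
1567 [392. 206.] [442.9  50.8] [75.  27.1] 10.1 0.0114
313 [447. 207.] [443.4  -7.1] [23.8 83. ] 72.9 0.0122
1465 [246. 228.] [410.2 209.1] [56. 98.] 0.4 0.0124
2.0333 [0.44877218 0.12852943 0.23125831] [[ 1.0e+00  5.7e-03  1.0e-04]
 [ 5.7e-03 -1.0e+00 -3.0e-04]
 [ 1.0e-04  3.0e-04 -1.0e+00]] 0.6473769174116251 [ 1.19501878e-01 -3.41657786e-01  1.96731022e+00 -3.18157090e-04
  1.51585358e+00  1.68457899e+00]
```

View pics/w1.png

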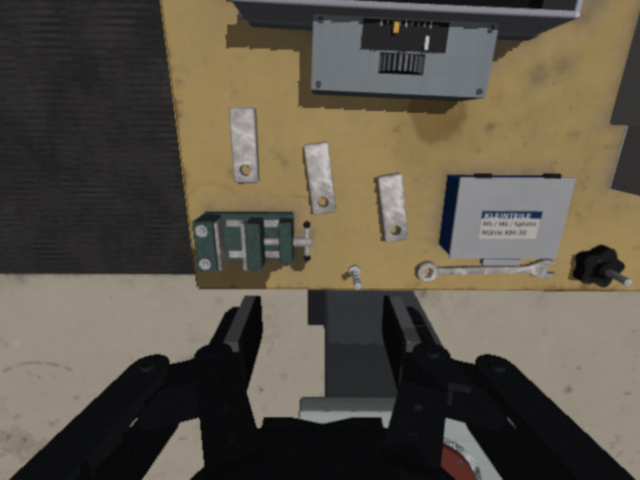

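The wrist view shows the same three bars, at (243,143), (319,176) and (392,206), within 1 mm of the top camera. I'm grasping bar A.

Emit:
play_rows([
  [[59, -80, 120, 0, 0, 1], [59, -80, 120, 0, 0, 1], [59, -80, 120, 0, 0, 1], [59, -80, 120, 0, 0, 1], [59, -80, 120, 0, 0, 1], [59, -80, 160, 0, 0, 1], [59, -80, 195, 0, 0, 1], [59, -80, 210, 0, 0, 1], [59, -80, 219, 0, 0, 1], [59, -80, 228, 0, 0, 1], [59, -80, 228, 0, 0, 1], [59, -80, 228, 0, 0, 1]],
])

```text
time: 3.03
tool_pos: [0.5083, 0.21, 0.0047]
tool_rot: [-0.0, 1.0, -0.005, 0.001]
contact_force: [0.6, 0.6, -0.1]
gripper_width: 0.649
grasp_force: 0.0
```

Emit:
play_rows([
  [[0, 0, 0, 0, 0, 0], [0, 0, 0, 0, 0, 0], [0, 0, 0, 0, 0, 0], [0, 0, 0, 0, 0, 0], [0, 0, 0, 0, 0, 0], [0, 0, 0, 0, 0, 0], [0, 0, 0, 0, 0, 0], [0, 0, 0, 0, 0, 0], [0, 0, 0, 0, 0, 0], [0, 0, 0, 0, 0, 0]],
], claw=-1)

```text
time: 3.87
tool_pos: [0.5086, 0.2107, 0.0053]
tool_rot: [-0.0, 1.0, -0.005, 0.001]
contact_force: [-0.6, -0.8, 5.2]
gripper_width: 0.28
grasp_force: 59.5
```

Emit:
play_rows([
  [[0, 0, -15, 0, 0, 0], [0, 0, -40, 0, 0, 0], [0, 0, -80, 0, 0, 0], [0, 0, -120, 0, 0, 0], [0, 0, -130, 0, 0, 0], [174, 91, -130, 0, 0, 1.5], [174, 91, -130, 0, 0, 1.5], [174, 91, -130, 0, 0, 1.5], [174, 91, -130, 0, 0, 1.5], [174, 91, -130, 0, 0, 1.5], [174, 91, -130, 0, 0, 1.5], [174, 91, -130, 0, 0, 1.5]],
])

```text
time: 4.87
tool_pos: [0.6808, 0.1167, 0.132]
tool_rot: [-0.0, 1.0, -0.019, -0.001]
contact_force: [-0.6, 0.3, -2.1]
gripper_width: 0.278
grasp_force: 62.6
```

```bash
python3 - <<'E'
from h import *
s=manip.state(); print(s["time"],s["tool_pos"],q2R(s["tool_rot"])[:2,0].round(4),s["gripper_width"],s["grasp_force"])
grab("wrist","w2");grab("side","s2")
im=np.hstack([load("w2")["im"],load("s2")["im"]]); cv2.imwrite("pics/c2.png",cv2.resize(im,(800,300),interpolation=cv2.INTER_AREA))
E
```

```text
4.8667 [0.68081004 0.11670967 0.13196413] [ 0.9993 -0.0374] 0.277502060997215 62.64570951461792
```

View pics/c2.png

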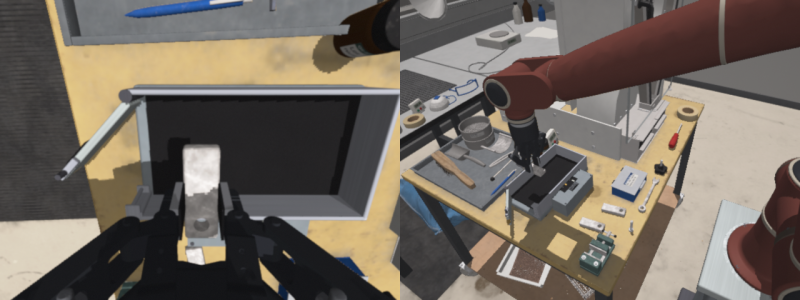

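Bar A is held over the tray, and the tray is clear. Now to set it down.

Emit:
play_rows([
  [[0, 0, 30, 0, 0, 0], [0, 0, 60, 0, 0, 0], [0, 0, 80, 0, 0, 0], [0, 0, 88, 0, 0, 0], [0, 0, 93, 0, 0, 0], [0, 0, 96, 0, 0, 0], [0, 0, 96, 0, 0, 0], [0, 0, 96, 0, 0, 0]],
])

```text
time: 5.63
tool_pos: [0.6815, 0.118, 0.0393]
tool_rot: [-0.0, 1.0, -0.018, 0.001]
contact_force: [-0.2, 0.4, -2.2]
gripper_width: 0.274
grasp_force: 62.7
```

Emit:
play_rows([
  [[0, 0, 0, 0, 0, 0], [0, 0, 0, 0, 0, 0], [0, 0, 0, 0, 0, 0], [0, 0, 0, 0, 0, 0], [0, 0, 0, 0, 0, 0], [0, 0, -10, 0, 0, 0], [0, 0, -25, 0, 0, 0], [0, 0, -60, 0, 0, 0], [0, 0, -100, 0, 0, 0], [0, 0, -140, 0, 0, 0], [0, 0, -180, 0, 0, 0], [0, 0, -180, 0, 0, 0]],
], claw=-0.2)

```text
time: 6.63
tool_pos: [0.6854, 0.1181, 0.2319]
tool_rot: [-0.001, 1.0, -0.018, 0.01]
contact_force: [0.8, 0.1, 1.5]
gripper_width: 0.402
grasp_force: 0.0
```

Emit:
play_rows([
  [[-195, 20, -20, 0, 0, 0], [-195, 20, -20, 0, 0, 0], [-195, 20, -20, 0, 0, 0], [-195, 20, -20, 0, 0, 0], [-195, 20, -20, 0, 0, 0], [-195, 20, -20, 0, 0, 0], [-195, 20, -20, 0, 0, 0], [-195, 20, -20, 0, 0, 0]],
], claw=0.3)

```text
time: 7.3
tool_pos: [0.4855, 0.1047, 0.2388]
tool_rot: [-0.0, 1.0, -0.018, 0.002]
contact_force: [0.5, -0.5, -0.5]
gripper_width: 0.649
grasp_force: 0.0
```

```bash
python3 - <<'E'
from h import *
s=manip.state(); print(s["time"],s["tool_pos"],q2R(s["tool_rot"])[:2,0].round(4),s["gripper_width"])
grab("wrist","w3"); bars("w3"); grab("top","t3"); bars("t3"); bars("t3",.037,.05,(.6,.75,-.06,.175))
E
```

```text
7.3 [0.48553996 0.10468125 0.23879408] [ 0.9994 -0.0357] 0.6486875592219146
1462 [298. 210.] [474.5 130.8] [74.8 26.2] 7.4 0.0114
1360 [369. 234.] [443.1  51.2] [75. 26.] 9.9 0.0114
275 [425. 227.] [449.4 -11.1] [38.7 90.5] 61.2 0.0118
1323 [232. 259.] [410.4 209.1] [55.2 98.4] 0.3 0.0124
305 [217. 283.] [469.7 129.7] [64.  27.4] 6.6 0.0133
361 [251. 295.] [444.   49.9] [75.3 26.4] 9.8 0.0131
356 [222. 189.] [681.1 117.3] [27.3 76.1] 88.9 0.0433
```

Emit:
play_rows([
  [[-12, -26, 40, 0, 0, -9.4], [-12, -26, 80, 0, 0, -9.4], [-12, -26, 120, 0, 0, -9.4], [-12, -26, 160, 0, 0, -9.4], [-12, -26, 200, 0, 0, -9.4], [-12, -26, 218, 0, 0, -9.4], [-12, -26, 227, 0, 0, -9.4], [-12, -26, 234, 0, 0, -9.4], [-12, -26, 234, 0, 0, -9.4], [-12, -26, 234, 0, 0, -9.4]],
])

```text
time: 8.23
tool_pos: [0.4754, 0.1313, 0.0046]
tool_rot: [-0.0, 0.998, 0.064, 0.001]
contact_force: [0.4, -0.7, 0.4]
gripper_width: 0.653
grasp_force: 0.0
```

Emit:
play_rows([
  [[0, 0, 0, 0, 0, 0], [0, 0, 0, 0, 0, 0], [0, 0, 0, 0, 0, 0], [0, 0, 0, 0, 0, 0], [0, 0, 0, 0, 0, 0], [0, 0, 0, 0, 0, 0], [0, 0, 0, 0, 0, 0], [0, 0, 0, 0, 0, 0], [0, 0, 0, 0, 0, 0]],
], claw=-1)

```text
time: 8.98
tool_pos: [0.4753, 0.1312, 0.0054]
tool_rot: [0.0, 0.998, 0.064, 0.002]
contact_force: [-1.2, -0.5, 6.2]
gripper_width: 0.284
grasp_force: 59.3
```

```bash
python3 - <<'E'
from h import *
s=manip.state(); print(s["time"],s["tool_pos"],q2R(s["tool_rot"])[:2,0].round(4),s["gripper_width"],s["contact_force"])
E
```

```text
8.9833 [0.47534553 0.13117219 0.00536366] [0.9917 0.1282] 0.2839301283013884 [-1.20122098 -0.46466835  6.20373345]
```

Emit:
play_rows([
  [[0, 0, -15, 0, 0, 0], [0, 0, -40, 0, 0, 0], [0, 0, -80, 0, 0, 0], [0, 0, -120, 0, 0, 0], [0, 0, -130, 0, 0, 0], [194, 98, -130, 0, 0, 9.6], [194, 98, -130, 0, 0, 9.6], [194, 98, -130, 0, 0, 9.6], [194, 98, -130, 0, 0, 9.6], [194, 98, -130, 0, 0, 9.6], [194, 98, -130, 0, 0, 9.6], [194, 98, -130, 0, 0, 9.6]],
])

```text
time: 9.98
tool_pos: [0.6803, 0.0573, 0.132]
tool_rot: [0.0, 1.0, -0.021, -0.0]
contact_force: [-0.0, 0.9, -2.3]
gripper_width: 0.279
grasp_force: 59.6
```

Emit:
play_rows([
  [[0, 0, 0, 0, 0, 0], [0, 0, 0, 0, 0, 0]],
])

```text
time: 10.15
tool_pos: [0.6772, 0.0593, 0.1327]
tool_rot: [-0.0, 1.0, -0.019, -0.001]
contact_force: [-0.1, 0.5, -1.9]
gripper_width: 0.28
grasp_force: 59.6
```

Emit:
play_rows([
  [[3, 0, 30, 0, 0, 0], [3, 0, 60, 0, 0, 0], [3, 0, 80, 0, 0, 0], [3, 0, 88, 0, 0, 0], [3, 0, 93, 0, 0, 0], [3, 0, 97, 0, 0, 0], [3, 0, 97, 0, 0, 0], [3, 0, 97, 0, 0, 0]],
])

```text
time: 10.82
tool_pos: [0.6826, 0.0588, 0.0381]
tool_rot: [-0.0, 1.0, -0.019, 0.001]
contact_force: [0.1, 0.3, -1.2]
gripper_width: 0.277
grasp_force: 59.6
```

Emit:
play_rows([
  [[0, 0, 0, 0, 0, 0], [0, 0, 0, 0, 0, 0], [0, 0, 0, 0, 0, 0], [0, 0, 0, 0, 0, 0], [0, 0, 0, 0, 0, 0], [0, 0, -10, 0, 0, 0], [0, 0, -25, 0, 0, 0], [0, 0, -60, 0, 0, 0], [0, 0, -100, 0, 0, 0], [0, 0, -140, 0, 0, 0], [0, 0, -180, 0, 0, 0], [0, 0, -180, 0, 0, 0]],
], claw=-0.2)

```text
time: 11.82
tool_pos: [0.6868, 0.0586, 0.2308]
tool_rot: [0.0, 1.0, -0.019, 0.01]
contact_force: [0.7, -0.1, 2.3]
gripper_width: 0.397
grasp_force: 0.0
```

Emit:
play_rows([
  [[-215, 10, -20, 0, 0, 0], [-215, 10, -20, 0, 0, 0], [-215, 10, -20, 0, 0, 0], [-215, 10, -20, 0, 0, 0], [-215, 10, -20, 0, 0, 0], [-215, 10, -20, 0, 0, 0], [-215, 10, -20, 0, 0, 0], [-215, 10, -20, 0, 0, 0], [-215, 10, -20, 0, 0, 0]],
], claw=0.3)

```text
time: 12.57
tool_pos: [0.4677, 0.057, 0.2374]
tool_rot: [0.0, 1.0, -0.02, 0.001]
contact_force: [1.2, 0.2, -0.2]
gripper_width: 0.65
grasp_force: 0.0
```

```bash
python3 - <<'E'
from h import *
s=manip.state(); print(s["time"],s["tool_pos"],q2R(s["tool_rot"])[:2,0].round(4),s["gripper_width"])
grab("wrist","w4"); bars("w4"); grab("top","t4"); bars("t4"); bars("t4",.037,.05,(.6,.75,-.06,.175))
E
```

```text
12.5667 [0.4677087  0.05695571 0.23735355] [ 0.9992 -0.0392] 0.6495968352899066
1420 [327. 221.] [443.   51.1] [74.8 26.1] 10.0 0.0114
1267 [189. 246.] [410.1 208.7] [55.5 97.9] 0.4 0.0122
342 [252. 296.] [442.4  49.5] [72.1 26.4] 9.9 0.013
358 [248. 189.] [681.9  57.4] [26.5 76.7] 87.6 0.0433
362 [222. 189.] [680.8 117.7] [27.6 75.4] 88.8 0.0432
```

Emit:
play_rows([
  [[-25, 7, 40, 0, 0, -12.2], [-25, 7, 80, 0, 0, -12.2], [-25, 7, 120, 0, 0, -12.2], [-25, 7, 160, 0, 0, -12.2], [-25, 7, 195, 0, 0, -12.2], [-25, 7, 213, 0, 0, -12.2], [-25, 7, 224, 0, 0, -12.2], [-25, 7, 232, 0, 0, -12.2], [-25, 7, 232, 0, 0, -12.2], [-25, 7, 232, 0, 0, -12.2]],
], claw=-0.1)

```text
time: 13.5
tool_pos: [0.4425, 0.0509, 0.0052]
tool_rot: [0.0, 0.996, 0.087, 0.001]
contact_force: [-0.0, 0.2, -0.1]
gripper_width: 0.448
grasp_force: 0.0
```

Emit:
play_rows([
  [[0, 0, 0, 0, 0, 0], [0, 0, 0, 0, 0, 0], [0, 0, 0, 0, 0, 0], [0, 0, 0, 0, 0, 0], [0, 0, 0, 0, 0, 0], [0, 0, 0, 0, 0, 0], [0, 0, 0, 0, 0, 0], [0, 0, 0, 0, 0, 0], [0, 0, 0, 0, 0, 0]],
], claw=-1)

```text
time: 14.25
tool_pos: [0.4431, 0.051, 0.0064]
tool_rot: [0.0, 0.996, 0.087, 0.002]
contact_force: [-0.9, 0.4, 6.6]
gripper_width: 0.281
grasp_force: 59.7
```

```bash
python3 - <<'E'
from h import *
s=manip.state(); print(s["time"],s["tool_pos"],q2R(s["tool_rot"])[:2,0].round(4),s["gripper_width"],s["contact_force"])
E
```

```text
14.25 [0.44311972 0.05098393 0.00638658] [0.9849 0.173 ] 0.28110282179155216 [-0.93782426  0.4137361   6.64213281]
```

Emit:
play_rows([
  [[0, 0, -15, 0, 0, 0], [0, 0, -40, 0, 0, 0], [0, 0, -80, 0, 0, 0], [0, 0, -120, 0, 0, 0], [0, 0, -130, 0, 0, 0], [222, 92, -130, 0, 0, 12.2], [222, 92, -130, 0, 0, 12.2], [222, 92, -130, 0, 0, 12.2], [222, 92, -130, 0, 0, 12.2], [222, 92, -130, 0, 0, 12.2], [222, 92, -130, 0, 0, 12.2], [222, 92, -130, 0, 0, 12.2]],
])

```text
time: 15.25
tool_pos: [0.6798, -0.003, 0.1325]
tool_rot: [0.0, 1.0, -0.02, 0.001]
contact_force: [-1.4, -0.2, -1.8]
gripper_width: 0.278
grasp_force: 59.4
```

Emit:
play_rows([
  [[0, 0, 0, 0, 0, 0], [0, 0, 0, 0, 0, 0], [0, 0, 0, 0, 0, 0]],
])

```text
time: 15.5
tool_pos: [0.6746, -0.0008, 0.1339]
tool_rot: [-0.0, 1.0, -0.019, -0.001]
contact_force: [0.5, 0.1, -1.6]
gripper_width: 0.276
grasp_force: 59.4
```

Emit:
play_rows([
  [[3, 0, 30, 0, 0, 0], [3, 0, 60, 0, 0, 0], [3, 0, 80, 0, 0, 0], [3, 0, 88, 0, 0, 0], [3, 0, 93, 0, 0, 0], [3, 0, 97, 0, 0, 0], [3, 0, 97, 0, 0, 0], [3, 0, 97, 0, 0, 0]],
])

```text
time: 16.17
tool_pos: [0.6798, -0.0014, 0.0391]
tool_rot: [0.0, 1.0, -0.02, 0.001]
contact_force: [-0.5, 0.1, -1.2]
gripper_width: 0.278
grasp_force: 59.4
```

Emit:
play_rows([
  [[0, 0, 0, 0, 0, 0], [0, 0, 0, 0, 0, 0], [0, 0, 0, 0, 0, 0], [0, 0, 0, 0, 0, 0], [0, 0, 0, 0, 0, 0], [0, 0, -10, 0, 0, 0], [0, 0, -25, 0, 0, 0], [0, 0, -60, 0, 0, 0], [0, 0, -100, 0, 0, 0], [0, 0, -120, 0, 0, 0], [0, 0, -120, 0, 0, 0], [0, 0, -120, 0, 0, 0]],
], claw=-0.2)

```text
time: 17.17
tool_pos: [0.6806, -0.0015, 0.1618]
tool_rot: [0.0, 1.0, -0.02, 0.003]
contact_force: [-1.1, -0.3, -0.4]
gripper_width: 0.398
grasp_force: 0.0
```

Emit:
play_rows([
  [[-140, -60, -20, 0, 0, 0], [-140, -60, -20, 0, 0, 0], [-140, -60, -20, 0, 0, 0], [-140, -60, -20, 0, 0, 0], [-140, -60, -20, 0, 0, 0], [-140, -60, -20, 0, 0, 0], [-140, -60, -20, 0, 0, 0]],
], claw=-1)

```text
time: 17.75
tool_pos: [0.5411, 0.064, 0.1767]
tool_rot: [0.0, 1.0, -0.02, -0.0]
contact_force: [-0.2, 0.2, -0.4]
gripper_width: 0.001
grasp_force: 0.0
```

```bash
python3 - <<'E'
from h import *
s=manip.state(); print(s["time"],s["tool_pos"],q2R(s["tool_rot"])[:2,0].round(4),s["gripper_width"])
grab("wrist","w5"); grab("top","t5"); bars("t5",.037,.05,(.6,.75,-.06,.175)); bars("t5")
f=load("w5"); P=cloud(f)
# crop around the console
uv=proj(f,[[.583,.062,.055]])[0]; print(uv)
u,v=uv.round().astype(int); c=f["im"][max(0,v-110):v+60,max(0,u-130):u+130]; print(c.shape,max(0,u-130),max(0,v-110))
cv2.imwrite("pics/c5.png",cv2.resize(c,None,fx=3,fy=3,interpolation=cv2.INTER_CUBIC))
E
```

```text
17.75 [0.54109412 0.06397261 0.176747  ] [ 0.9992 -0.039 ] 0.0012492925687430834
340 [249. 189.] [681.9  57.5] [25.8 75.8] 89.6 0.0433
364 [275. 190.] [679.9  -3. ] [26.2 76.4] 87.9 0.0431
[321.72931066 177.97963128]
(170, 260, 3) 192 68
```

View pics/c5.png

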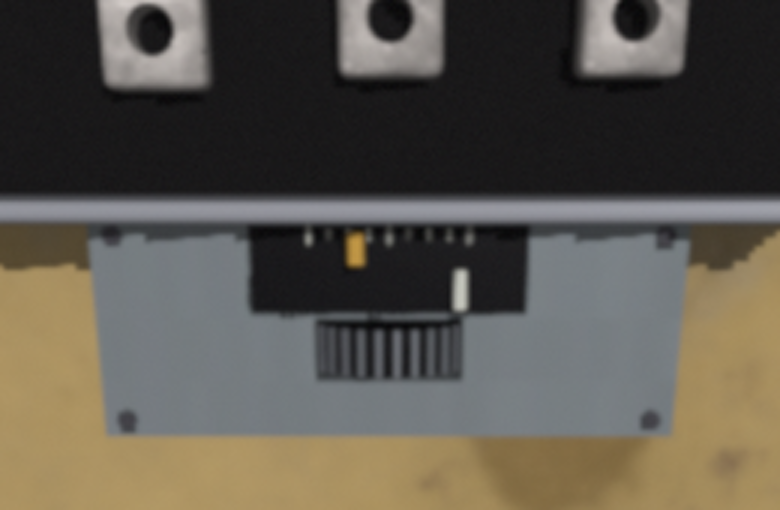

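All three bars lie flat in the tray with clear gaps. The brass tab is at crop (355,266) and the pointer tip at (460,269), with the wheel at (389,350). Next I'll work out the strokes.

```bash
cat >> h.py <<'E'
O=np.array([.6805,.0585]);a=np.deg2rad(-2.2);X=np.array([np.cos(a),np.sin(a)]);Y=np.array([-X[1],X[0]])
def cl(p): d=np.asarray(p)[...,:2]-O; return np.stack([d@X,d@Y],-1)*1000
E
python3 - <<'E'
from h import *
f=load("w5"); t=lambda x,y:(192+(x-1)/3,68+(y-1)/3)
print("tab,ptr",cl(onz(f,[t(355,266),t(460,269),t(460,312)],.057)).round(1))
w=onz(f,[t(318,350),t(461,350),t(389,322),t(389,380)],.060); print("wheel",cl(w).round(1),w.round(4))
P=cloud(f); 
u,v=np.round(t(389,350)).astype(int); print(P[v-3:v+4:3,u].round(4)); u,v=np.round(t(460,290)).astype(int); print(P[v-2:v+3,u].round(4)); u,v=np.round(t(250,380)).astype(int); print(P[v,u])
b=P[(P[...,2]>.05)&(P[...,2]<.0575)&(P[...,0]<.62)&(P[...,0]>.54)]; print(cv2.minAreaRect((b[:,:2]*1000).astype(np.float32)))
E
```

```text
tab,ptr [[-81.1   8.5]
 [-81.9 -17.7]
 [-92.5 -17.9]]
wheel [[-1.016e+02  1.800e+01]
 [-1.016e+02 -1.820e+01]
 [-9.460e+01  1.000e-01]
 [-1.093e+02  1.000e-01]] [[0.5797 0.0804 0.06  ]
 [0.5783 0.0442 0.06  ]
 [0.586  0.0622 0.06  ]
 [0.5713 0.0628 0.06  ]]
[[0.5816 0.0626 0.0605]
 [0.5793 0.0627 0.0606]
 [0.5771 0.0628 0.0606]]
[[0.5948 0.0442 0.0591]
 [0.5939 0.044  0.0571]
 [0.5933 0.0441 0.0582]
 [0.5924 0.0441 0.0572]
 [0.5918 0.0442 0.0584]]
[0.57176834 0.09910124 0.05411577]
((579.9552612304688, -14.419235229492188), (79.64835357666016, 306.2478332519531), 0.03610139340162277)
```

Emit:
play_rows([
  [[35, 14, 40, 0, 0, 0], [35, 14, 80, 0, 0, 0], [35, 14, 100, 0, 0, 0], [35, 14, 100, 0, 0, 0], [35, 14, 108, 0, 0, 0], [35, 14, 112, 0, 0, 0], [35, 14, 115, 0, 0, 0], [35, 14, 118, 0, 0, 0], [35, 14, 118, 0, 0, 0]],
])

```text
time: 18.6
tool_pos: [0.5763, 0.0488, 0.0604]
tool_rot: [0.0, 1.0, -0.019, 0.001]
contact_force: [0.3, -0.6, -0.8]
gripper_width: -0.003
grasp_force: 0.0
```

Emit:
play_rows([
  [[0, -3, 0, 0, 0, 0], [0, -6, 0, 0, 0, 0], [0, -9, 0, 0, 0, 0], [0, -12, 0, 0, 0, 0], [0, -15, 0, 0, 0, 0], [0, -18, 0, 0, 0, 0], [0, -21, 0, 0, 0, 0], [0, -24, 0, 0, 0, 0], [0, -27, 0, 0, 0, 0], [0, -28, 0, 0, 0, 0]],
])

```text
time: 19.43
tool_pos: [0.5772, 0.0774, 0.0599]
tool_rot: [-0.0, 1.0, -0.019, 0.001]
contact_force: [0.8, -0.1, 2.6]
gripper_width: 0.001
grasp_force: 1.0
```

Emit:
play_rows([
  [[0, 0, -10, 0, 0, 0], [0, 0, -30, 0, 0, 0], [-30, 0, -70, 0, 0, 0], [-35, 14, -110, 0, 0, 0], [-35, 14, -117, 0, 0, 0], [-35, 14, -117, 0, 0, 0], [-35, 14, -117, 0, 0, 0]],
])

```text
time: 20.02
tool_pos: [0.5418, 0.0641, 0.1779]
tool_rot: [-0.0, 1.0, -0.02, 0.001]
contact_force: [-0.1, 0.8, 1.4]
gripper_width: 0.001
grasp_force: 0.0
```

```bash
cat >> h.py <<'E'
def ptr(tag):
    f=load(tag); ct=lambda x,y,z=.057: np.r_[O+X*x/1000+Y*y/1000,z]
    # rectify scale strip: 10 px/mm, y from 30 (left) to -30, x from -70 to -95
    yy=np.arange(30,-30,-.1); xx=np.arange(-68,-96,-.1)
    G=np.array([[ct(x,y) for y in yy] for x in xx]).reshape(-1,3)
    m=proj(f,G).reshape(len(xx),len(yy),2).astype(np.float32)
    r=cv2.remap(f["im"],m[...,0],m[...,1],cv2.INTER_LINEAR).astype(float)
    w=r.min(2)[180:235].mean(0); w=np.clip(w-w.max()*.5,0,None)
    br=(r[...,2]-r[...,0])[70:140].mean(0); br=np.clip(br-br.max()*.5,0,None)
    print("ptr y",(w@yy/w.sum()).round(2),"tab y",(br@yy/br.sum()).round(2)); return r
E
python3 - <<'E'
from h import *
ptr("w5"); s=manip.state(); print(s["time"],s["tool_pos"]); grab("wrist","w6"); r=ptr("w6"); cv2.imwrite("pics/r6.png",r)
E
```

```text
ptr y -17.84 tab y 8.43
20.0167 [0.54178761 0.06405242 0.17785813]
ptr y -6.64 tab y 8.47[ WARN:0@4.249] global loadsave.cpp:1063 imwrite_ Unsupported depth image for selected encoder is fallbacked to CV_8U.
```

View pics/r6.png

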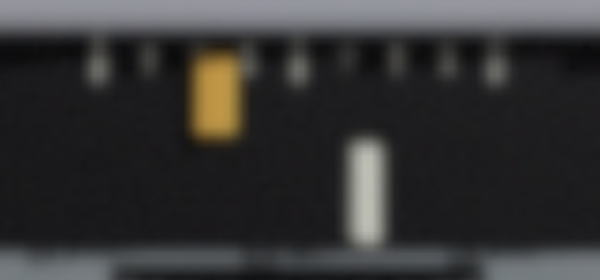

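The rectified strip shows the tab centred at x=216 and the pointer at x=366, with 15.1 mm left to go. The first stroke moved the pointer 11.2 mm, so I'll repeat it.

Emit:
play_rows([
  [[35, 14, 40, 0, 0, 0], [35, 14, 80, 0, 0, 0], [35, 14, 100, 0, 0, 0], [35, 14, 100, 0, 0, 0], [35, 14, 108, 0, 0, 0], [35, 14, 112, 0, 0, 0], [35, 14, 116, 0, 0, 0], [35, 14, 119, 0, 0, 0], [35, 14, 119, 0, 0, 0]],
])

```text
time: 20.82
tool_pos: [0.5768, 0.0483, 0.0595]
tool_rot: [0.001, 1.0, -0.019, 0.001]
contact_force: [-1.4, -1.3, 2.9]
gripper_width: -0.001
grasp_force: 1.5
```

Emit:
play_rows([
  [[0, -3, 0, 0, 0, 0], [0, -6, 0, 0, 0, 0], [0, -9, 0, 0, 0, 0], [0, -12, 0, 0, 0, 0], [0, -15, 0, 0, 0, 0], [0, -18, 0, 0, 0, 0], [0, -21, 0, 0, 0, 0], [0, -24, 0, 0, 0, 0], [0, -27, 0, 0, 0, 0], [0, -28, 0, 0, 0, 0]],
])

```text
time: 21.65
tool_pos: [0.578, 0.0776, 0.0596]
tool_rot: [-0.0, 1.0, -0.019, 0.002]
contact_force: [-0.7, 0.6, 4.7]
gripper_width: 0.004
grasp_force: 2.4
```

Emit:
play_rows([
  [[0, 0, -10, 0, 0, 0], [0, 0, -30, 0, 0, 0], [-30, 0, -70, 0, 0, 0], [-35, 14, -110, 0, 0, 0], [-35, 14, -119, 0, 0, 0], [-35, 14, -119, 0, 0, 0], [-35, 14, -119, 0, 0, 0]],
])

```text
time: 22.23
tool_pos: [0.5421, 0.0639, 0.1785]
tool_rot: [-0.0, 1.0, -0.02, 0.002]
contact_force: [-0.3, 0.0, -0.8]
gripper_width: -0.002
grasp_force: 0.0
```

```bash
python3 - <<'E'
from h import *
s=manip.state(); print(s["time"],s["tool_pos"]); grab("wrist","w7"); r=ptr("w7")
E
```

```text
22.2333 [0.54211009 0.06392571 0.17846557]
ptr y 5.99 tab y 8.47
```

Emit:
play_rows([
  [[35, 4, 40, 0, 0, 0], [35, 4, 80, 0, 0, 0], [35, 4, 100, 0, 0, 0], [35, 4, 100, 0, 0, 0], [35, 4, 108, 0, 0, 0], [35, 4, 112, 0, 0, 0], [35, 4, 116, 0, 0, 0], [35, 4, 119, 0, 0, 0], [35, 4, 119, 0, 0, 0], [35, 4, 119, 0, 0, 0]],
])

```text
time: 23.12
tool_pos: [0.5772, 0.059, 0.0613]
tool_rot: [-0.0, 1.0, -0.019, 0.001]
contact_force: [-6.0, 0.1, 9.8]
gripper_width: -0.004
grasp_force: 5.3
```

Emit:
play_rows([
  [[0, -1, 0, 0, 0, 0], [0, -2, 0, 0, 0, 0], [0, -3, 0, 0, 0, 0], [0, -4, 0, 0, 0, 0], [0, -5, 0, 0, 0, 0], [0, -5.8, 0, 0, 0, 0], [0, -5.8, 0, 0, 0, 0], [0, -5.8, 0, 0, 0, 0]],
])

```text
time: 23.78
tool_pos: [0.5775, 0.0646, 0.0613]
tool_rot: [0.0, 1.0, -0.019, 0.001]
contact_force: [-6.7, 0.1, 10.3]
gripper_width: -0.003
grasp_force: 5.1
```

Emit:
play_rows([
  [[0, 0, -5, 0, 0, 0], [0, 0, -30, 0, 0, 0], [-30, 0, -70, 0, 0, 0], [-35, 4, -110, 0, 0, 0], [-35, 4, -119, 0, 0, 0], [-35, 4, -119, 0, 0, 0], [-35, 4, -119, 0, 0, 0]],
])

```text
time: 24.37
tool_pos: [0.5425, 0.0619, 0.1793]
tool_rot: [-0.0, 1.0, -0.02, 0.003]
contact_force: [0.1, 0.2, -0.6]
gripper_width: -0.001
grasp_force: 0.0
```

```bash
python3 - <<'E'
from h import *
s=manip.state(); print(s["time"],s["tool_pos"],q2R(s["tool_rot"])[:2,0]); grab("wrist","w8"); r=ptr("w8")
grab("side","s8"); grab("top","t8"); bars("t8",.037,.05,(.6,.75,-.06,.175));bars("t8")
a=load("s8")["im"][200:460,140:400]; b=load("w8")["im"]
cv2.imwrite("pics/c8.png",np.hstack([cv2.resize(a,(400,400)),cv2.resize(b,(400,400),interpolation=cv2.INTER_AREA)]))
E
```

```text
24.3667 [0.54246163 0.06194905 0.17930495] [ 0.99922047 -0.0390345 ]
ptr y 8.25 tab y 8.57
328 [249. 188.] [682.5  57.2] [77.9 26.2] 0.8 0.0434
364 [275. 189.] [679.8  -2.7] [26.8 75.8] 88.0 0.0431
```

View pics/c8.png

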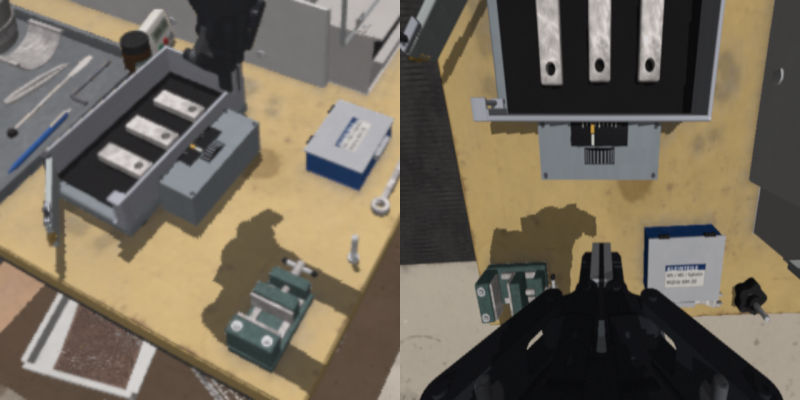

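The pointer is now at 8.25 against the tab at 8.57, a 0.3 mm difference. Three bars lie flat and apart in the tray, the other items are untouched, and the gate is still open. Next I'll go to the outside of the gate.

Emit:
play_rows([
  [[174, -220, 0, 0, 0, 0], [174, -220, 0, 0, 0, 0], [174, -220, 0, 0, 0, 0], [174, -220, 0, 0, 0, 0], [174, -220, 0, 0, 0, 0], [174, -220, 0, 0, 0, 0], [174, -220, 0, 0, 0, 0], [174, -220, 0, 0, 0, 0], [174, -220, 0, 0, 0, 0]],
])

```text
time: 25.27
tool_pos: [0.723, 0.2759, 0.1725]
tool_rot: [0.001, 1.0, -0.019, -0.002]
contact_force: [-0.8, -0.2, -0.3]
gripper_width: -0.002
grasp_force: 0.0
```

Emit:
play_rows([
  [[0, 0, 40, 0, 0, 0], [0, 0, 80, 0, 0, 0], [0, 0, 110, 0, 0, 0], [0, 0, 125, 0, 0, 0], [0, 0, 131, 0, 0, 0], [0, 0, 131, 0, 0, 0]],
])

```text
time: 25.77
tool_pos: [0.7223, 0.2739, 0.0435]
tool_rot: [0.001, 1.0, -0.02, -0.002]
contact_force: [-0.5, -0.1, 0.4]
gripper_width: -0.0
grasp_force: 0.0
```

```bash
python3 - <<'E'
from h import *
s=manip.state(); print(s["time"],s["tool_pos"],cl(s["tool_pos"]),q2R(s["tool_rot"])[:2,0],s["contact_force"])
grab("top","t9"); grab("wrist","w9")
a=cv2.resize(load("t9")["im"][140:240,140:240],(400,400),interpolation=cv2.INTER_CUBIC); cv2.imwrite("pics/c9.png",np.hstack([a,cv2.resize(load("w9")["im"],(400,400))]))
E
```

```text
25.7667 [0.72227525 0.27388422 0.04348673] [ 33.47632597 216.82911936] [ 0.99920027 -0.0398536 ] [-0.48232654 -0.0691396   0.37432225]
```

View pics/c9.png

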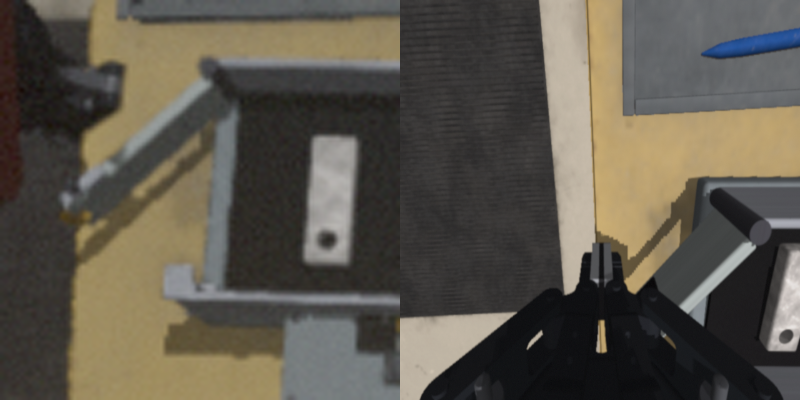

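Emit:
play_rows([
  [[-6, 6, -4, 0, 0, 0], [-12, 12, -4, 0, 0, 0], [-18, 18, -4, 0, 0, 0], [-22, 23, -4, 0, 0, 0], [-27, 28, -4, 0, 0, 0], [-32, 33, -4, 0, 0, 0], [-36, 38, -4, 0, 0, 0], [-40, 43, -4, 0, 0, 0], [-44, 48, -4, 0, 0, 0], [-47, 53, -4, 0, 0, 0], [-50, 58, -4, 0, 0, 0], [-50, 58, -4, 0, 0, 0]],
])

```text
time: 26.87
tool_pos: [0.6707, 0.218, 0.0491]
tool_rot: [0.0, 1.0, -0.02, -0.0]
contact_force: [-0.1, 0.2, -0.1]
gripper_width: -0.002
grasp_force: 0.0
```

```bash
python3 - <<'E'
from h import *
s=manip.state(); print(s["time"],s["tool_pos"],cl(s["tool_pos"]),q2R(s["tool_rot"])[:2,0],s["contact_force"])
grab("top","t10"); grab("side","s10")
a=cv2.resize(load("t10")["im"][140:240,140:240],(400,400),interpolation=cv2.INTER_CUBIC); cv2.imwrite("pics/c10.png",np.hstack([a,cv2.resize(load("s10")["im"][220:370,120:270],(400,400),interpolation=cv2.INTER_CUBIC)]))
E
```

```text
26.8667 [0.67066672 0.21795339 0.04905012] [-15.94709731 158.95838372] [ 0.9992102  -0.03972521] [-0.07918025  0.16045069 -0.14612322]
```

View pics/c10.png

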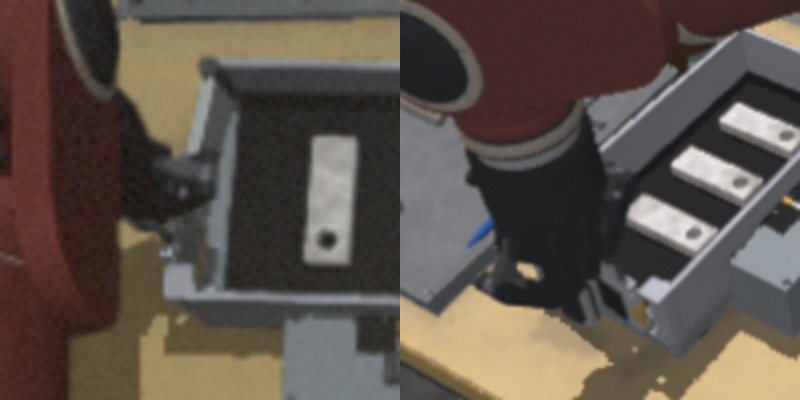

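The gate has followed the finger to roughly 0.2 rad, and all three bars are still flat. I'm pushing on in steps.

Emit:
play_rows([
  [[-1, 2, 0, 0, 0, 0], [-2, 4, 0, 0, 0, 0], [-3, 6, 0, 0, 0, 0], [-4, 8, 0, 0, 0, 0], [-5, 10, 0, 0, 0, 0], [-5, 12, 0, 0, 0, 0], [-6, 14, 0, 0, 0, 0], [-6, 14, 0, 0, 0, 0], [-6, 14, 0, 0, 0, 0]],
])

```text
time: 27.72
tool_pos: [0.6684, 0.2126, 0.0499]
tool_rot: [-0.007, 1.0, -0.019, 0.006]
contact_force: [15.2, 22.0, -11.6]
gripper_width: 0.0
grasp_force: 11.9
```

Emit:
play_rows([
  [[0, 1, 0, 0, 0, 0], [0, 2, 0, 0, 0, 0], [0, 3, 0, 0, 0, 0], [0, 4, 0, 0, 0, 0], [0, 4, 0, 0, 0, 0], [0, 4, 0, 0, 0, 0]],
])

```text
time: 28.22
tool_pos: [0.6682, 0.2117, 0.05]
tool_rot: [-0.01, 1.0, -0.019, 0.006]
contact_force: [16.0, 30.9, -12.9]
gripper_width: -0.004
grasp_force: 16.0
```

```bash
python3 - <<'E'
from h import *
s=manip.state(); print(s["time"],s["tool_pos"],cl(s["tool_pos"]),q2R(s["tool_rot"])[:2,0],s["contact_force"])
E
```

```text
28.2167 [0.66821579 0.21165382 0.04995057] [-18.15439888 152.56937192] [ 0.99918265 -0.03853176] [ 15.95106416  30.945642   -12.86227919]
```

```bash
python3 - <<'E'
from h import *
grab("top","t11"); grab("side","s11"); grab("wrist","w11")
r=lambda im:cv2.resize(im,(400,300),interpolation=cv2.INTER_CUBIC)
T=load("t11")["im"][145:235,165:285];S=load("s11")["im"][250:340,140:260]
uv=proj(load("w11"),[np.r_[O+X*-.02+Y*.12,.076]])[0];print(uv)
W=load("w11")["im"]
u=int(np.clip(uv[0],100,540)); v=int(np.clip(uv[1],75,405))
cv2.imwrite("pics/c11.png",np.vstack([np.hstack([r(T),r(S)]),np.hstack([r(W),r(W[v-75:v+75,u-100:u+100])])]))
E
```

```text
[401.1035304  344.76673303]
```

View pics/c11.png

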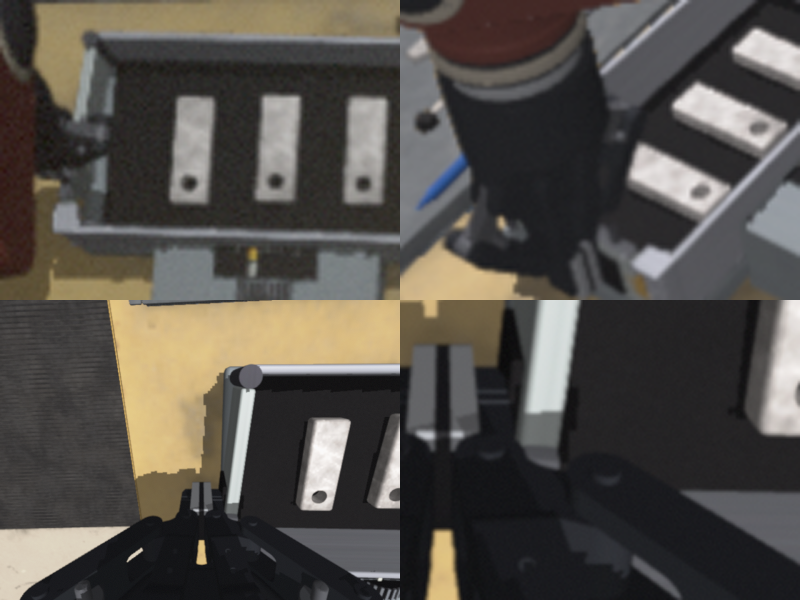

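```bash
python3 - <<'E'
from h import *
f=load("w11")
for z in (.074,):
    p=cl(onz(f,[(246*1.6,(395-300)*1.6),(234*1.6,(510-300)*1.6),(250*1.6,(377-300)*1.6)],z)); print(p.round(1)); d=p[1]-p[0]; print("angle",np.arctan2(d[1],-d[0]))
P=cloud(f); C=cl(P); z=P[...,2]
for x0 in range(-45,50,10):
    m=(abs(C[...,0]-x0)<4)&(z>.068)&(z<.08)&(C[...,1]>100)&(C[...,1]<175)
    if m.sum()>5: print(x0,m.sum(),np.percentile(C[...,1][m],[5,50,95]).round(1))
f=load("t11");P=cloud(f); C=cl(P); z=P[...,2]
for x0 in range(-65,50,10):
    m=(abs(C[...,0]-x0)<5)&(z>.066)&(z<.084)&(C[...,1]>100)&(C[...,1]<175)
    if m.sum()>1: print("t",x0,m.sum(),np.percentile(C[...,1][m],[5,50,95]).round(1))
# finger extents in wrist view at known tip
E
```

```text
[[ 54.6 127.5]
 [-17.5 130.5]
 [ 63.8 126.1]]
angle 0.04111603849966382
-25 9 [128.5 129.4 136.2]
-15 941 [129.3 140.3 164.3]
-5 931 [128.3 146.6 157.2]
5 424 [127.  131.  134.3]
15 460 [126.2 130.1 133.6]
25 483 [125.5 129.5 132.8]
35 533 [124.8 128.8 132.2]
45 588 [123.9 127.8 131.4]
t -65 69 [103.2 123.6 137.5]
t -55 38 [123.9 132.  139.1]
t -45 22 [128.9 131.1 135. ]
t -35 19 [128.  129.4 137.3]
t -25 26 [127.6 144.  155.7]
t 5 2 [130.3 131.5 132.8]
t 15 19 [125.  128.5 133.6]
t 25 21 [124.1 126.8 131.5]
t 35 21 [123.1 125.9 129.4]
t 45 20 [123.2 125.3 131.2]
```

Gate angle is about 0.08 rad, with the tongue on the pin. The force of 31 N in y and 16 N in x is more than expected, so I'll back off and push again squarely in fine steps.

Emit:
play_rows([
  [[0, -4, 0, 0, 0, 0], [0, -10, 0, 0, 0, 0], [0, -20, 0, 0, 0, 0], [0, -24, 0, 0, 0, 0], [0, -24, 0, 0, 0, 0], [0, -24, 0, 0, 0, 0]],
])

```text
time: 28.87
tool_pos: [0.6653, 0.2249, 0.0491]
tool_rot: [0.0, 1.0, -0.02, -0.0]
contact_force: [1.0, -0.4, -0.0]
gripper_width: -0.002
grasp_force: 0.0
```

```bash
cat >> h.py <<'E'
def gate(tag,xs=(10,55)):
    f=load(tag);P=cloud(f);C=cl(P);z=P[...,2]
    m=(C[...,0]>xs[0])&(C[...,0]<xs[1])&(z>.069)&(z<.079)&(C[...,1]>110)&(C[...,1]<165)
    p=np.polyfit(C[...,0][m],C[...,1][m],1); print("gate angle",-np.arctan(p[0]).round(3),"y at hinge",np.polyval(p,58).round(1),m.sum())
E
python3 - <<'E'
from h import *
s=manip.state(); print(s["time"],s["tool_pos"],cl(s["tool_pos"]),q2R(s["tool_rot"]).round(3),s["contact_force"])
grab("wrist","w12"); gate("w11"); gate("w12")
f=load("w12"); W=f["im"]; cv2.imwrite("pics/c12.png",W[100:480,200:560])
P=cloud(f);C=cl(P)
# finger profile: points around tool within x +-20
s=C-cl(np.array([s["tool_pos"]]))[0]
for zz in range(0,90,8):
    m=(abs(s[...,0])<40)&(abs(P[...,2]*1000-49-zz)<4)&(abs(s[...,1])<90)&(f["d"]<.22)
    if m.sum()>5: print(zz,np.percentile(s[...,0][m],[2,98]).round(0),np.percentile(s[...,1][m],[2,98]).round(0),m.sum())
E
```

```text
28.8667 [0.6653487  0.22489858 0.04906585] [-21.52780721 165.69430249] [[ 0.999 -0.039 -0.001]
 [-0.039 -0.999 -0.001]
 [-0.001  0.001 -1.   ]] [ 0.98258173 -0.35697813 -0.01294711]
gate angle 0.077 y at hinge 126.8 2911
gate angle 0.099 y at hinge 126.9 3170
0 [-15.  39.] [-31.  -3.] 511
8 [-13.  38.] [-31.  11.] 1008
16 [-11.  37.] [-31.  12.] 1756
24 [-1. 39.] [-38.  11.] 3025
32 [ 1. 11.] [-35.  13.] 738
40 [-10.  13.] [-19.  18.] 1227
48 [-9. 13.] [-33.  32.] 3245
56 [-9. 12.] [-37.  36.] 7179
64 [-10.  17.] [-44.  43.] 5339
72 [-10.  17.] [-49.  49.] 10004
80 [-3. 17.] [-56.  55.] 11671
88 [ 6. 18.] [-59.  59.] 11680
```

View pics/c12.png

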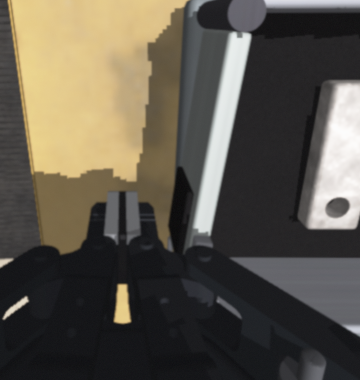

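The gate is at about 0.10 rad and the black pad shows at (180,215), beside the closed fingers. I'll check the strike's extents.

```bash
python3 - <<'E'
from h import *
for t,yl in (("t8",150),("w8",150),("w9",175),("s8",150)):
    f=load(t);P=cloud(f);C=cl(P);z=P[...,2]*1000
    for lo,hi in ((35,45),(45,55),(55,65),(65,72),(72,82)):
        m=(C[...,0]>-80)&(C[...,0]<-25)&(z>lo)&(z<hi)&(C[...,1]>126)&(C[...,1]<yl)&(f["d"]>0)
        if m.sum()>4: print(t,lo,np.percentile(C[...,0][m],[1,99]).round(1),np.percentile(C[...,1][m],[1,99]).round(1),m.sum())
f=load("t8"); im=f["im"]
uv=proj(f,[np.r_[O+X*-.055+Y*.1335,.076]])[0]; u,v=uv.astype(int); print(uv)
c=[]
for t in ("t8","s8","w8"):
    f=load(t); u,v=proj(f,[np.r_[O+X*-.05+Y*.1335,.06]])[0].astype(int); print(t,u,v); k=20 if t!="w8" else 35
    u=max(u,k);v=max(v,k); c.append(cv2.resize(f["im"][v-k:v+k,u-k:u+k],(266,266),interpolation=cv2.INTER_CUBIC))
cv2.imwrite("pics/c13.png",np.hstack(c))
E
```

```text
w8 35 [-56.9 -52.8] [130.6 133.2] 36
w8 45 [-56.9 -52.7] [130.7 133.2] 44
w8 55 [-56.9 -53.5] [130.8 132. ] 15
w8 72 [-69.4 -51.2] [126.2 140.1] 594
s8 35 [-69.4 -52.9] [126.7 138.7] 36
s8 45 [-69.6 -53.8] [126.2 137.4] 36
s8 55 [-70.2 -53.5] [126.3 136.9] 36
s8 65 [-70. -55.] [126.4 137.3] 18
s8 72 [-69.3 -50.2] [126.1 141.2] 90
[183.87804834 208.04471782]
t8 186 207
s8 212 331
w8 132 114
```

View pics/c13.png

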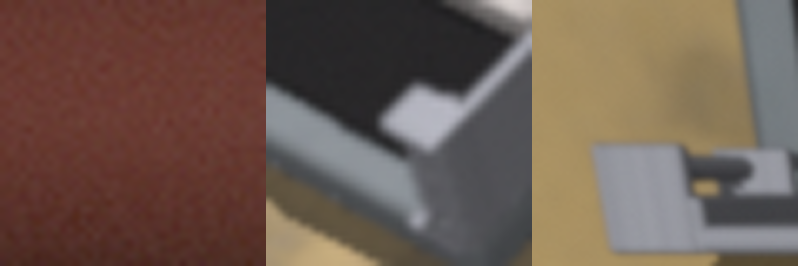

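Emit:
play_rows([
  [[0, 4, 0, 0, 0, 0], [0, 8, 0, 0, 0, 0], [0, 11, 0, 0, 0, 0], [0, 13, 0, 0, 0, 0], [0, 14, 0, 0, 0, 0], [0, 15, 0, 0, 0, 0], [0, 16, 0, 0, 0, 0], [0, 17, 0, 0, 0, 0], [0, 17, 0, 0, 0, 0], [0, 17, 0, 0, 0, 0]],
])

```text
time: 29.75
tool_pos: [0.6651, 0.2134, 0.0496]
tool_rot: [-0.005, 1.0, -0.02, 0.001]
contact_force: [2.5, 17.7, -4.2]
gripper_width: -0.002
grasp_force: 8.5
```

```bash
cat >> h.py <<'E'
def rep():
    s=manip.state(); F=np.array(s["contact_force"]);M=np.array(s["ft_torque"]); 
    print(s["time"],cl(s["tool_pos"]).round(1),s["tool_pos"][2].round(4),"F",F.round(1),"M",M.round(2),"r0 mm",(np.cross(F,M)/(F@F)*1000).round(0),"dir",(F/np.linalg.norm(F)).round(2))
E
python3 - <<'E'
from h import *
rep(); grab("wrist","w13"); gate("w13")
E
```

```text
29.75 [-21.4 154.2] 0.0496 F [ 2.5 17.7 -4.2] M [ 2.73 -0.33 -0.07] r0 mm [  -8.  -33. -146.] dir [ 0.13  0.96 -0.23]
gate angle 0.094 y at hinge 126.7 3041
```

Emit:
play_rows([
  [[0, 1, 0, 0, 0, 0], [0, 2, 0, 0, 0, 0], [0, 2, 0, 0, 0, 0], [0, 2, 0, 0, 0, 0], [0, 2, 0, 0, 0, 0], [0, 2, 0, 0, 0, 0], [0, 2, 0, 0, 0, 0], [0, 2, 0, 0, 0, 0], [0, 2, 0, 0, 0, 0], [0, 2, 0, 0, 0, 0], [0, 2, 0, 0, 0, 0], [0, 2, 0, 0, 0, 0]],
])

```text
time: 30.8
tool_pos: [0.665, 0.2132, 0.0496]
tool_rot: [-0.007, 1.0, -0.02, 0.001]
contact_force: [3.6, 21.7, -5.3]
gripper_width: 0.004
grasp_force: 11.1
```

```bash
python3 - <<'E'
from h import *
rep(); grab("wrist","w14"); gate("w14"); rep()
f=load("w14");P=cloud(f);C=cl(P);z=P[...,2]*1000
for x0 in range(-30,60,8):
    m=(abs(C[...,0]-x0)<4)&(z>69)&(z<79)&(C[...,1]>110)&(C[...,1]<139)
    if m.sum()>5: print(x0,m.sum(),np.percentile(C[...,1][m],[3,50,97]).round(1))
E
```

```text
30.8 [-21.4 154. ] 0.0496 F [ 3.6 21.7 -5.3] M [ 3.59 -0.52 -0.1 ] r0 mm [  -9.  -36. -156.] dir [ 0.16  0.96 -0.23]
gate angle 0.092 y at hinge 126.7 3027
30.85 [-21.4 154.1] 0.0496 F [ 2.7 22.3 -5. ] M [ 3.55 -0.51 -0.03] r0 mm [  -6.  -33. -152.] dir [ 0.12  0.97 -0.22]
-22 275 [129.6 134.  137.3]
-14 378 [129.2 133.2 136.8]
-6 404 [128.4 132.6 136.1]
2 419 [127.8 131.9 135.3]
10 431 [127.1 131.2 134.6]
18 470 [126.3 130.4 134. ]
26 501 [125.6 129.8 133.3]
34 532 [125.  129.1 132.6]
42 596 [124.  128.4 131.9]
50 628 [123.3 127.5 131.3]
58 675 [122.2 126.9 131. ]
```

The force is steady at 22 N with no creep. Before pushing harder I'll look closely at the tongue and strike.

Emit:
play_rows([
  [[0, -8, 0, 0, 0, 0], [0, -20, 0, 0, 0, 0], [0, -20, -30, 0, 0, 0], [0, -20, -60, 0, 0, 0], [-40, -10, -60, 0, 0, 0], [-65, 20, -55, 0, 0, 0], [-65, 20, -55, 0, 0, 0], [-65, 20, -55, 0, 0, 0], [-65, 20, -55, 0, 0, 0]],
])

```text
time: 31.6
tool_pos: [0.5995, 0.1884, 0.1046]
tool_rot: [-0.0, 1.0, -0.02, 0.0]
contact_force: [1.4, -0.6, -0.2]
gripper_width: -0.001
grasp_force: 0.0
```

```bash
python3 - <<'E'
from h import *
rep(); grab("wrist","w15"); grab("side","s15"); f=load("w15")
print(proj(f,[np.r_[O+X*-.055+Y*.1335,.06],np.r_[O+X*-.05+Y*.137,.074]]))
u,v=proj(f,[np.r_[O+X*-.05+Y*.135,.07]])[0].astype(int)
u=np.clip(u,65,575);v=np.clip(v,100,380)
g=load("s15"); a,b=proj(g,[np.r_[O+X*-.05+Y*.135,.06]])[0].astype(int)
A=cv2.resize(f["im"][v-100:v+100,u-65:u+65],(390,600),interpolation=cv2.INTER_CUBIC)
B=cv2.resize(g["im"][b-45:b+45,a-30:a+30],(400,600),interpolation=cv2.INTER_CUBIC)
cv2.imwrite("pics/c15.png",np.hstack([A,B])); print(u-65,v-100,a-30,b-45)
E
```

```text
31.6 [-85.9 126.7] 0.1046 F [ 1.4 -0.6 -0.2] M [0.02 0.   0.03] r0 mm [ -7. -19.   7.] dir [ 0.91 -0.38 -0.13]
[[309.19215572 218.74557052]
 [301.45435115 216.64640123]]
240 114 181 287
```

View pics/c15.png

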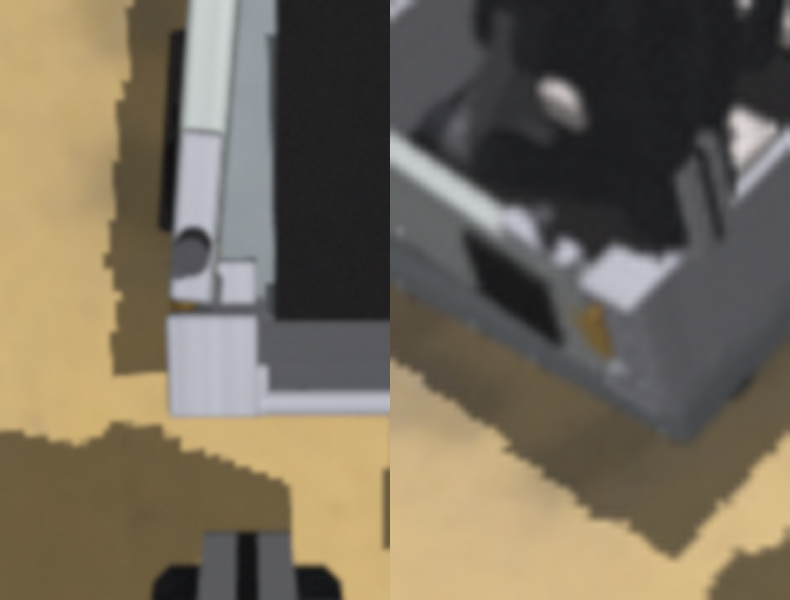

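The close view shows the brass tongue resting at the pin (crop 185,307) with nothing foreign in the way. I'll push again nearer the free end of the pad and build up force gradually.

Emit:
play_rows([
  [[20, -45, 0, 0, 0, 0], [59, -45, 0, 0, 0, 0], [59, -45, 0, 0, 0, 0], [59, -45, 30, 0, 0, 0], [59, -45, 58, 0, 0, 0], [59, -45, 58, 0, 0, 0], [59, -45, 58, 0, 0, 0]],
])

```text
time: 32.28
tool_pos: [0.6589, 0.2313, 0.0442]
tool_rot: [0.001, 1.0, -0.019, -0.002]
contact_force: [0.2, -0.1, 0.3]
gripper_width: 0.004
grasp_force: 0.0
```

Emit:
play_rows([
  [[0, 6, 0, 0, 0, 0], [0, 12, 0, 0, 0, 0], [0, 16, 0, 0, 0, 0], [0, 18, 0, 0, 0, 0], [0, 20, 0, 0, 0, 0], [0, 22, 0, 0, 0, 0], [0, 24, 0, 0, 0, 0], [0, 26, 0, 0, 0, 0], [0, 28, 0, 0, 0, 0], [0, 29, 0, 0, 0, 0], [0, 29, 0, 0, 0, 0]],
])

```text
time: 33.2
tool_pos: [0.6606, 0.2128, 0.0495]
tool_rot: [-0.01, 1.0, -0.02, 0.004]
contact_force: [5.0, 31.4, -3.3]
gripper_width: 0.001
grasp_force: 15.4
```

```bash
python3 - <<'E'
from h import *
rep(); grab("wrist","w16"); gate("w16",(0,55)); rep(); gate("w15",(-15,55))
E
```

```text
33.2 [-25.8 153.4] 0.0495 F [ 5.  31.4 -3.3] M [ 4.92 -0.72 -0.04] r0 mm [  -4.  -16. -155.] dir [ 0.16  0.98 -0.1 ]
gate angle 0.082 y at hinge 126.7 3656
33.25 [-25.8 153.2] 0.0495 F [ 5.1 29.7 -2.9] M [ 4.74 -0.6   0.01] r0 mm [  -2.  -15. -157.] dir [ 0.17  0.98 -0.1 ]
gate angle 0.092 y at hinge 126.4 2564
```

Emit:
play_rows([
  [[0, 0, 0, 0, 0, 0], [0, 0, 0, 0, 0, 0], [0, 0, 0, 0, 0, 0], [0, 0, 0, 0, 0, 0], [0, 0, 0, 0, 0, 0], [0, 0, 0, 0, 0, 0]],
])

```text
time: 33.75
tool_pos: [0.6605, 0.2125, 0.0495]
tool_rot: [-0.01, 1.0, -0.019, 0.004]
contact_force: [3.2, 29.4, -3.3]
gripper_width: -0.001
grasp_force: 15.0
```

Emit:
play_rows([
  [[0, 1, 0, 0, 0, 0], [0, 1, 0, 0, 0, 0], [0, 2, 0, 0, 0, 0], [0, 2, 0, 0, 0, 0], [0, 3, 0, 0, 0, 0], [0, 3, 0, 0, 0, 0], [0, 3, 0, 0, 0, 0], [0, 3, 0, 0, 0, 0]],
])

```text
time: 34.42
tool_pos: [0.6596, 0.2049, 0.0491]
tool_rot: [-0.005, 1.0, -0.019, 0.002]
contact_force: [-0.1, 15.4, 1.6]
gripper_width: 0.005
grasp_force: 7.9
```

```bash
python3 - <<'E'
from h import *
rep(); grab("wrist","w17"); gate("w17",(0,55)); rep()
E
```

```text
34.4167 [-26.5 145.4] 0.0491 F [-0.1 15.4  1.6] M [ 2.35 -0.02  0.04] r0 mm [   2.   16. -151.] dir [-0.01  0.99  0.1 ]
gate angle -0.015 y at hinge 126.7 3605
34.4667 [-26.5 145.4] 0.0491 F [ 1.2 16.   1.4] M [ 2.49 -0.06  0.  ] r0 mm [   0.   14. -154.] dir [0.08 0.99 0.09]
```

The gate snapped through to the stop at -0.015 rad. I'll back off and check that it holds.

Emit:
play_rows([
  [[0, -5, 0, 0, 0, 0], [0, -12, 0, 0, 0, 0], [0, -25, 0, 0, 0, 0], [0, -40, 0, 0, 0, 0], [0, -40, -40, 0, 0, 0], [0, -40, -80, 0, 0, 0], [-10, -40, -120, 0, 0, 0], [-50, -30, -150, 0, 0, 0], [-90, -10, -150, 0, 0, 0], [-125, 0, -150, 0, 0, 0], [-125, 0, -150, 0, 0, 0], [-125, 0, -150, 0, 0, 0]],
])

```text
time: 35.47
tool_pos: [0.5313, 0.2045, 0.1958]
tool_rot: [0.0, 1.0, -0.019, -0.0]
contact_force: [0.0, -0.4, -0.3]
gripper_width: 0.001
grasp_force: 0.0
```

```bash
python3 - <<'E'
from h import *
rep(); grab("wrist","w18"); gate("w18",(-25,55)); ptr("w18"); bars("w18",.037,.05,(.6,.75,-.06,.175))
grab("top","t18"); gate("t18",(-35,55)); bars("t18",.037,.05,(.6,.75,-.06,.175)); bars("t18")
# bystanders: compare with first top frame
d=cv2.absdiff(load("t18")["im"][305:340,215:400],load("top0")["im"][305:340,215:400]); print("bystander diff>60 px:",int((d.max(2)>60).sum()))
E
```

```text
35.4667 [-154.7  140.1] 0.1958 F [ 0.  -0.4 -0.3] M [ 0.06 -0.08  0.03] r0 mm [-147.  -78.   87.] dir [ 0.   -0.75 -0.67]
gate angle 0.03 y at hinge 123.3 553
ptr y 7.93 tab y 7.57
2538 [427.  37.] [669.8 118.1] [26.3 53.3] 87.5 0.0414
2498 [504.  35.] [668.5  59.1] [27.6 50.1] 87.7 0.0414
2594 [584.  35.] [666.6  -0.7] [27.5 49.3] 87.2 0.0414
gate angle -0.037 y at hinge 125.8 149
357 [248. 189.] [681.8  57.7] [26.7 75.9] 87.7 0.0431
364 [222. 189.] [681.4 117.1] [27.5 76. ] 88.4 0.0431
363 [275. 189.] [679.8  -2.9] [26.5 76.3] 87.1 0.0431
bystander diff>60 px: 0
```

The bars, bystanders and pointer are fine. This view doesn't measure the gate well, so I'll move for a better look.

Emit:
play_rows([
  [[40, 15, 0, 0, 0, 0], [75, 15, 0, 0, 0, 0], [75, 15, 20, 0, 0, 0], [75, 15, 40, 0, 0, 0], [75, 15, 50, 0, 0, 0], [75, 15, 50, 0, 0, 0], [75, 15, 50, 0, 0, 0]],
])

```text
time: 36.15
tool_pos: [0.6084, 0.1866, 0.1456]
tool_rot: [0.0, 1.0, -0.019, -0.001]
contact_force: [0.3, 1.3, 1.1]
gripper_width: 0.002
grasp_force: 0.0
```

```bash
python3 - <<'E'
from h import *
rep(); grab("wrist","w19")
for t in ("w15","w19"):
    gate(t,(-15,45)); f=load(t);P=cloud(f);C=cl(P);z=P[...,2]*1000
    for x0 in (-45,-20,0,20,40):
        m=(abs(C[...,0]-x0)<4)&(z>69)&(z<79)&(C[...,1]>110)&(C[...,1]<145)
        if m.sum()>5: print(x0,np.percentile(C[...,1][m],[3,50,97]).round(1))
    # brass tongue pixels
    im=f["im"].astype(int); b=(C[...,0]>-75)&(C[...,0]<-40)&(C[...,1]>115)&(C[...,1]<150)&(z>30)&(im[...,2]-im[...,0]>70)
    if b.sum(): print(t,"brass",b.sum(),C[b].min(0).round(1),C[b].max(0).round(1),z[b].mean().round(0))
ptr("w19")
E
```

```text
36.15 [-77.  125.3] 0.1456 F [0.3 1.3 1.1] M [-0.01 -0.   -0.02] r0 mm [-7. -3.  5.] dir [0.17 0.77 0.61]
gate angle 0.092 y at hinge 126.4 2482
-45 [131.9 134.1 139.8]
-20 [129.7 133.5 137.3]
0 [128.1 131.9 135.4]
20 [126.2 129.8 133.6]
40 [124.4 127.9 131.9]
gate angle -0.017 y at hinge 126.5 1505
-45 [120.9 125.7 128.6]
-20 [121.7 125.4 129.1]
0 [121.8 125.4 129. ]
20 [121.9 125.9 129.4]
40 [122.5 126.2 129.8]
w19 brass 4 [-71.1 136.9] [-70.  138.2] 154.0
ptr y 7.69 tab y 7.29
```

```bash
python3 -c "
from plant import order; print(order.job_done())"
```

```text
the job is handed in; nothing more can be done
None
```

I handed the job in at about 36 s: all three bars lie flat and apart in the tray, there was no wedge, the pointer is within about 0.4 mm of the tab, and the gate was shut last, stayed shut when I let go (about 0 rad, so latched), though its tongue took about 30 N to pass the pin instead of 10 N.

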